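Prop the articulator on its kickstand and hold its upper frame open

ROBOT

A 6-joint arm with a two-finger parallel gripper is mounted at the origin on the work surface. World frame = base frame: x ahead of the robot, y to its left, z up, the work surface at z = 0. Lengths are in m, angles in degrees, forces in N, time in s.
With the tool pointing down it reaches from about 0.35 to 0.875 m from the base axis. Payload 4.2 kg.
Tool frame: the origin (TCP) lies midway between the tips of the shut fingers; the grasp point (between the pads) lies 19 mm behind it; z points along the fingers, y is the line along which they close (so a half turn about z gives the same grasp; the last joint's range is limited). The gripper opens to 87 mm and grips with 3 to 60 N. Pads are 19 mm wide; open, the fingers measure 117 mm over their backs; the gripper's body (75 mm by 190 mm) begins 51 mm behind the grasp point.
Start: joints at [-51.36, 22.042, 0.453, 0, -68.411, -14.817], TCP at [0.252, -0.572, 0.223] pointing down, gripper open.
Joint ranges: [-179.83, 179.83], [-69.29, 118.12], [-61.27, 80.66], [-181.25, 117.63], [-171.15, -9.14], [-177.46, 177.46]. Speed limits (degrees/s): [159.86, 159.86, 180, 180, 180, 180].

INTERFACE

Orientations are given as [roll, pitch, yaw] about the fixed x, y, z axes, in that order (R = Rz(yaw) Ry(pitch) Rx(roll)).
In Python, from workcell import env gives the robot as it stands. The module is installed in compiled form; this text tells all that it offers. Calls block until the motion is done:
- env.goto(position, orientation): joint-space move of the TCP to a pose.
- env.move_straight(position, rotation=None, rate=0.15, force_limit=None): straight line of the TCP; rotation=None keeps the orientation; rate is the mean speed in m/s. With force_limit (N) it stops when the force on the tool has changed by that much, and returns True; else False.
- env.set_joints(angles): joint-space move.
- env.gripper_to(opening, grasp_force=None): opening from 0.0 (shut) to 1.0 (fully open); grasp_force is the grip in N (None keeps the last); returns when the fingers have stopped.
- env.dwell(seconds).
- env.inverse_kinematics(position, orientation): joint angles nearest the present ones, or None.
- env.read_state(): the state.
- env.grab_frame(name): name is "scene" or "top" or "wrist"; returns a dict with "image" (400x640x3 uint8, blue, green, red), "fx", "fy", "cx", "cy" (pixels), "position" and "orientation" of the camera in the world. Camera axes: x right, y up, looking along -z (the intrinsics and any distortion apply to the point x, -y, -z); pixel columns grow to the right and rows downward; lengths in m; the calibration is good to about 2 mm. A picture is of the moment at which its call begins. There is no depth.
A pose or a line that the arm cannot do raises env.Unreachable and nothing moves.
- env.close_job(): hands the job in; it is judged then, once.
Trained networks look in a picture, given as the dict that the camera call returned (one of the last four; its "shot" number tells which), for a name from the list of things; names that differ only in an ending like _2 or _b are one class to them, and where a whole thing is asked for, a point or a joint stands for the part that bears it (a point fixed in the world has none). Each returns a list of dicts, best first, with "score" (0 to 1); they miss things now and then, are a little off and sometimes report something else, mostly with a low value. They report only what shows in the picture. A call takes as long as a camera call. They do not tell look-alikes from the thing itself.
- env.search_frame(picture, thing): "xyz" ([x, y, z] in m, in world coordinates, good to about 4 mm: the middle of the surface that is visible of it).
- env.trace(picture, thing): "mask" (400x640 bool, what is visible of it).
The state is a dict: "clock": time; "joint_positions": joint angles; "qvel": joint speeds; "joint_torque": joint torques, N m; "position": TCP position; "tool_rot": TCP orientation; "force": force on the tool from outside, world axes, zero at the start; "wrist_torque": the same for the moment, N m; "opening": opening from 0.0 (shut) to 1.0 (fully open); "finger_force": force on a finger pad.
Only numpy, scipy, OpenCV 4.12 (cv2) and the standard library are available. Lean on these libraries where they do the work, as an engineer would, in place of code of your own. Each camera call takes 0.05 s, during which the arm holds its last target. There are 200 camera calls.

TASK

Set up the articulator for work on its upper cast. Flip the wire kickstand at its back over and down past centre, until it snaps home against its stop with the foot bar just off the bench; only then swing the upper frame up until it stands upright, and finish still gripping the frame so that it cannot tip shut or fall back. Leave the articulator standing where it is, keep the gripper off the plaster casts and leave the other things on the bench alone.

Things in the scene. Friction and masses are not known exactly. Their poses are not given: they have to be found in the camera images.
- articulator: Aluminium lower frame of a dental articulator, loose on four rubber feet (1.7 kg with all it carries). Origin on the bench. Its front (nose) looks to -x, back (kickstand) to +x, y is along the hinge axle, z up. Plate x -90 to 52 mm, top z 20. Posts at x 35, y +-46 with round housings (y +-41 to +-69) up to z 118. Shut, all but these, the pin head (z 130) and the kickstand is below z 112.
- upper_frame: Upper frame, bare aluminium, T-shaped from above, hinged on the axle. Origin mid-axle; at opening = 0 its axes are the articulator's. A 50 mm wide web by the axle narrows to an arm 24 mm wide, 10 mm thick, ending 126 mm from the axle in a round nose head. With the cast below it about 0.4 kg; it swings freely: let go, it falls shut or, well past upright, fully back.
- nose (a point): Centre of the nose head, 115 mm from the axle on the frame's -x axis. The head is a cylinder, 22 mm across and 26 mm long along y (the axle's direction): its flat ends can be pinched from above and the frame turns between the pads. The incisal pin, a 7 mm steel rod, runs through it, 83 mm down and 25 mm up from here (at opening = 0), its head 10 mm thick.
- axle (a point): Middle of the hinge axle of the upper frame: x = 35, z = 105 mm in the articulator's frame. The frame turns about the y axis through this point.
- opening (a joint): Angle of the upper frame in rad: 0 = shut and level, nose to the front; grows as the nose rises; 1.571 = upright, the nose straight above the axle; stop at 2.0.
- upper_cast: Upper plaster cast with teeth on a round mounting plate, under the frame's arm (in front of it when the frame is upright). Origin in the arm's middle plane 49 mm from the axle. In the frame's axes it takes up x -87 to -20 mm, y +-32 mm, z -5 to -45 mm. Fragile: not to be touched.
- lower_cast: Lower plaster cast with its teeth, fixed on the lower plate, origin at its underside (articulator frame x = -14, z = 20 mm); 68 mm long, 64 mm wide, 42 mm high. Fragile: not to be touched.
- kickstand: Kickstand at the back of the lower frame: a U-shaped bail of 7 mm steel wire, 60 mm wide, whose two legs turn in two tail arms behind the posts and whose cross bar is the foot. It keeps the articulator from tipping over backwards. Origin at the middle of its pivot axis.
- kickstand_pivot (a point): Middle of the kickstand's pivot axis, which runs along y: x = 80, z = 75 mm in the articulator's frame. The tail arms beside it (y +-36 to +-42 mm) end at x = 88, z = 82 mm.
- foot_bar (a point): Middle of the kickstand's foot bar, 69 mm from the pivot, parallel to y: 67 mm long, rubber-sleeved over its middle 46 mm, there 11 mm thick. Folded up it stands at x 63, z 142 mm in the articulator's frame, above and behind the axle, free to be pushed back from the front; down it hangs at x 72, z 7 mm, its underside 1 mm off the bench.
- kickstand_angle (a joint): Angle of the kickstand in rad: 0 = folded up (leaning 0.25 forward of vertical); grows as the bar swings back and down; 3.39 = straight down; 3.51 = past it, home on its stop. An over-centre spring holds it at 0, is dead at about 0.7 and past that snaps it all the way home by itself and holds it there; a push of about 1.5 N on the bar flips it.
- cup: White plastic cup, 72 mm wide at the rim, 95 mm high, origin under its middle; stands beside the articulator. Leave alone.
- spare_model: Loose plaster model with teeth, about 68 by 64 by 28 mm, origin at its underside; on the other side of the articulator. Leave alone.
- spatula: Plaster spatula 170 mm long with a broad steel blade and a dark wooden handle, lying in front of the articulator, below 25 mm high. Leave alone.
- bowl: Clear bowl, 110 mm wide, 45 mm high, at the left of the bench. Leave alone.
- stain_jar: Small glass jar, 40 mm wide, 42 mm high, at the right of the bench. Leave alone.
- brush: Brush with a black handle, 180 mm long, lying behind the articulator at the back of the bench. Leave alone.
- pumice_block: Yellowish cleaning block 100 by 65 by 30 mm, at the right of the bench. Leave alone.
Things that resemble listed ones, but are neither listed nor needed, are in the scene too. Leave any blue or turquoise look-alike of the articulator alone.

How it is judged (in metres and radians):
On the way, in this order (a step that is already met when the one before it is completed fails the run):
1. the kickstand is down past centre while the upper frame is still shut (value of joint kickstand_angle above 3.43 rad and value of joint opening below 0.35 rad), for 0.2 s.
2. the upper frame stands upright in the gripper (value of joint opening between 1.35 and 1.79 rad and contact force between the fingers and upper_frame above 5 N), for 0.2 s.
At the end, for the whole second after the job is handed in: Kickstand past its vertical near its stop (over 3.43 rad); upper frame upright within about 12 degrees, at rest and gripped (over 5 N); articulator on its feet (tilt under 0.07 rad: it may lean back on the kickstand; origin under 6 mm high), within 40 mm of where it stood (all of step 2 and value of joint kickstand_angle above 3.43 rad and angular speed of upper_frame below 0.2 rad/s and angle between articulator's own z axis and vertical below 0.07 rad and height (world z) of articulator below 0.006 m and distance of articulator from where it was at the start of the episode below 0.04 m); the arm keeps its last pose, push and grip.
It fails at once if the upper frame is raised before the kickstand is down past centre (value of joint opening above 0.35 rad and value of joint kickstand_angle below 3.4 rad).
It fails at once if the articulator is tipped by more than about 8 degrees (angle between articulator's own z axis and vertical above 0.14 rad).
It fails at once if the robot presses on a plaster cast (contact force between any of the fingers, the arm and upper_cast above 3 N or contact force between any of the fingers, the arm and lower_cast above 3 N).
It fails at once if another thing on the bench is pushed more than 30 mm (distance of any of cup, spare_model, spatula, bowl, stain_jar, brush, pumice_block from where it was at the start of the episode above 0.03 m).
It also fails if it takes over 48 s, if anything falls off the work surface, if the arm or the gripper's body presses on something with over 40 N, if the wrist force passes 120 N, or if a joint passes its speed limit or range.

## Working session

There is one attempt and no reset: what is moved stays moved. The work goes in short steps, each a Python script; the robot and the scene stay as the last script left them, time stands still between calls to the robot, and variables do not carry over. Pictures are saved under pics/ and viewed, at most 10 in all, crops included, and the job is handed in when it is done.

```bash
mkdir -p pics; python3 - <<'E'
from workcell import env
import cv2
for n in ("scene","top"):
    f=env.grab_frame(n); cv2.imwrite(f"pics/{n}.png",f["image"])
    print(n,f["fx"],f["cx"],f["cy"],f["position"],f["orientation"],f.keys())
    for t in ("articulator","upper_frame","nose","axle","foot_bar","kickstand","kickstand_pivot","lower_cast","upper_cast","cup","spare_model"):
        print(t,[(r["score"].__round__(2),[round(float(v),3) for v in r["xyz"]]) for r in env.search_frame(f,t)[:3]])
print(env.read_state())
E
```

```text
scene 442.3858571310086 318.7287054048988 197.89628595464205 [ 1.05148796 -0.28377685  1.16277215] [29.32322573 -0.80553052 59.57000092] dict_keys(['image', 'fx', 'fy', 'cx', 'cy', 'position', 'orientation', 'shot'])
articulator [(0.82, [0.545, 0.065, 0.107]), (0.76, [0.583, -0.239, 0.1])]
upper_frame [(0.92, [0.517, 0.072, 0.112]), (0.68, [0.342, -0.156, 0.11]), (0.61, [0.587, -0.252, 0.112])]
nose [(0.92, [0.583, -0.251, 0.111]), (0.81, [0.342, -0.161, 0.109]), (0.56, [0.52, 0.075, 0.112])]
axle [(0.84, [0.557, 0.063, 0.105]), (0.8, [0.585, -0.234, 0.098]), (0.73, [0.344, -0.18, 0.091])]
foot_bar [(0.59, [0.591, 0.042, 0.119]), (0.56, [0.544, -0.18, 0.146]), (0.51, [0.313, -0.236, 0.142])]
kickstand [(0.65, [0.546, -0.179, 0.143]), (0.53, [0.317, -0.237, 0.141]), (0.51, [0.592, 0.043, 0.123])]
kickstand_pivot [(0.91, [0.587, -0.235, 0.101]), (0.77, [0.551, 0.064, 0.11]), (0.75, [0.342, -0.175, 0.091])]
lower_cast [(0.47, [0.602, -0.259, 0.051])]
upper_cast [(0.8, [0.357, -0.148, 0.084]), (0.51, [0.597, -0.258, 0.08]), (0.43, [0.509, 0.062, 0.098])]
cup [(0.9, [0.592, 0.189, 0.065])
[... 1183 characters left out ...]
.021])]
{'clock': 1.2, 'joint_positions': array([-5.13603114e+01,  2.20427443e+01,  4.50505989e-01, -8.65461683e-04,
       -6.84090297e+01, -1.48178311e+01]), 'qvel': array([-0.0045043 , -0.05213581,  0.03521361,  0.04873749,  0.06263215,
       -0.10722735]), 'joint_torque': array([ 5.66348334e-06, -3.90476847e+01,  1.87625563e+01,  4.22432050e+00,
        1.54125685e-02, -3.50257176e-05]), 'position': array([ 0.25245992, -0.57171245,  0.22252209]), 'tool_rot': array([ 1.79998568e+02,  4.53690421e-04, -1.56178461e+02]), 'force': array([-0.71272212, -0.69754277,  0.71590819]), 'wrist_torque': array([-0.00785194,  0.00203747,  0.01966573]), 'finger_force': 0.0, 'opening': 0.9945194606515362}
```

View pics/scene.png

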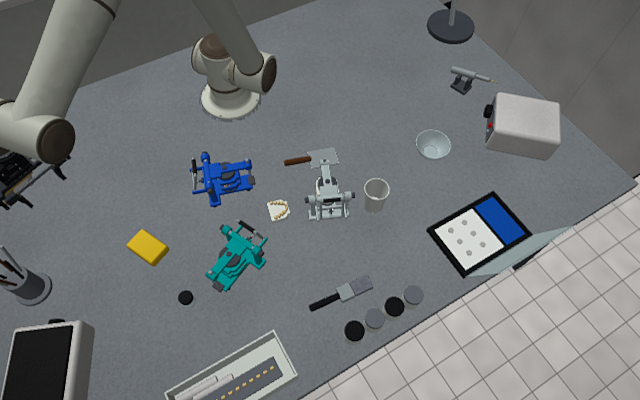

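View pics/top.png

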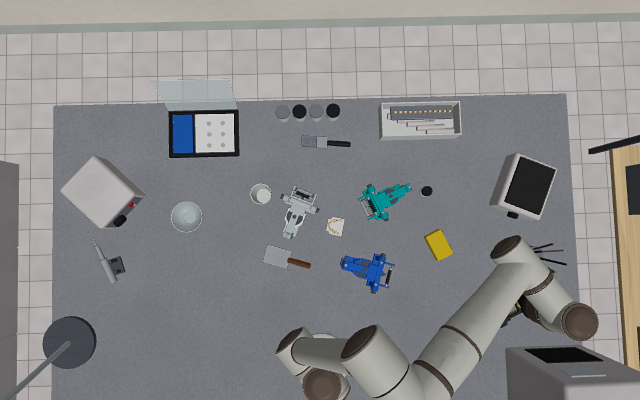

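The silver articulator is the target: about (290,233) for its nose and (302,190) for its back in the top view. Its nose faces the robot, and the blue and turquoise ones are look-alikes. Next is a wrist view.

```bash
cat > h.py <<'E'
from workcell import env
import cv2,numpy as np
from scipy.spatial.transform import Rotation as R
def shot(n):
    f=env.grab_frame(n); f["R"]=R.from_euler("xyz",f["orientation"],degrees=True).as_matrix(); return f
def proj(f,P):
    p=(np.atleast_2d(P)-f["position"])@f["R"]; return np.c_[f["cx"]-f["fx"]*p[:,0]/p[:,2], f["cy"]+f["fy"]*p[:,1]/p[:,2]]
def ray(f,u,v,z):
    d=f["R"]@np.array([(u-f["cx"])/f["fx"],-(v-f["cy"])/f["fy"],-1]); p=np.array(f["position"]); return p+d*(z-p[2])/d[2]
def A(x0,y0,yaw,P):  # articulator frame (m) -> world
    return R.from_euler("z",yaw,degrees=True).apply(np.atleast_2d(P))+[x0,y0,0]
E
python3 - <<'E'
from h import *
env.goto([0.47,0.05,0.40],[180,0,-110])
f=shot("wrist"); print(f["position"],f["orientation"],env.read_state()["clock"])
cv2.imwrite("pics/w1.png",f["image"])
for t in ("nose","axle","foot_bar","kickstand"):
    print(t,[(round(r["score"],2),np.round(r["xyz"],3)) for r in env.search_frame(f,t)[:2]])
E
```

```text
[ 0.44542281 -0.01738963  0.56120114] [-1.54422344e+01 -3.32694208e-02  1.59913903e+02] 3.675
nose [(0.97, array([0.514, 0.073, 0.108])), (0.68, array([ 0.35 , -0.089,  0.113]))]
axle [(0.96, array([ 0.352, -0.094,  0.022])), (0.87, array([ 0.574, -0.181,  0.078]))]
foot_bar [(0.96, array([0.587, 0.038, 0.149])), (0.8, array([ 0.564, -0.166,  0.09 ]))]
kickstand [(0.61, array([ 0.561, -0.166,  0.085])), (0.56, array([0.588, 0.04 , 0.145]))]
```

View pics/w1.png

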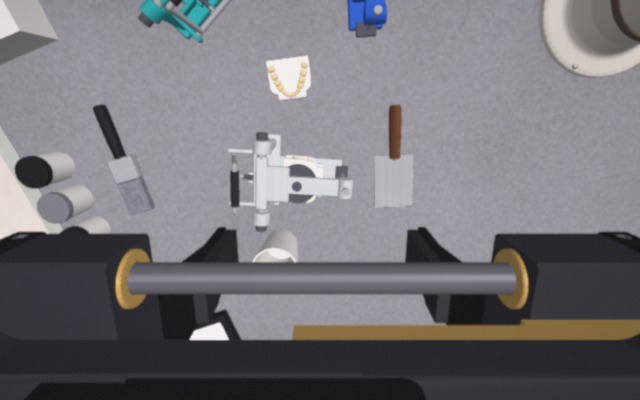

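The wrist view shows the foot bar near (235,187), the axle housings near (262,138) and (262,225), and the nose head near (346,187). I'll fit a pose and check it by overlay.

```bash
cat >> h.py <<'E'
M=np.array([[35,-55,118],[35,55,118],[63,-23,147.5],[63,23,147.5],[-80,0,105],[-80,0,130],[-80,13,116],[-80,-13,116],[35,-69,105],[35,69,105],[35,0,105]])/1000
def over(f,p,box,s,name):
    x0,y0,x1,y1=box; im=cv2.resize(f["image"][y0:y1,x0:x1],None,fx=s,fy=s,interpolation=cv2.INTER_CUBIC)
    for i,(u,v) in enumerate(proj(f,A(*p,M))):
        c=(int((u-x0+.5)*s),int((v-y0+.5)*s)); cv2.drawMarker(im,c,(0,0,255),0,9); cv2.putText(im,str(i),(c[0]+4,c[1]-3),0,.4,(255,0,255))
    cv2.imwrite(name,im)
E
python3 - <<'E'
from h import *
f=shot("wrist")
n=ray(f,347,187,.113); b=ray(f,235,182,.142); h1=ray(f,262,138,.112);h2=ray(f,262,226,.112)
print(n,b,h1,h2)
d=b-n; yaw=np.degrees(np.arctan2(d[1],d[0])); e=h1-h2;print(yaw,np.degrees(np.arctan2(-e[0],e[1])),np.hypot(*d[:2]),np.hypot(*e[:2]))
yaw=np.degrees(np.arctan2(d[1],d[0])); c=n+R.from_euler("z",yaw,degrees=True).apply([.08,0,0]); p=(c[0],c[1],yaw);print(p)
over(f,p,(210,115,370,245),5,"pics/o1.png")
E
```

```text
[0.45165236 0.10154985 0.113     ] [0.58225054 0.03903857 0.142     ] [0.53475499 0.00097575 0.112     ] [0.58223964 0.11430027 0.112     ]
-25.57827215556151 157.2655965873756 0.14478792954747924 0.1228708211640147
(np.float64(0.5238120702237234), np.float64(0.06701034845481699), np.float64(-25.57827215556151))
```

View pics/o1.png

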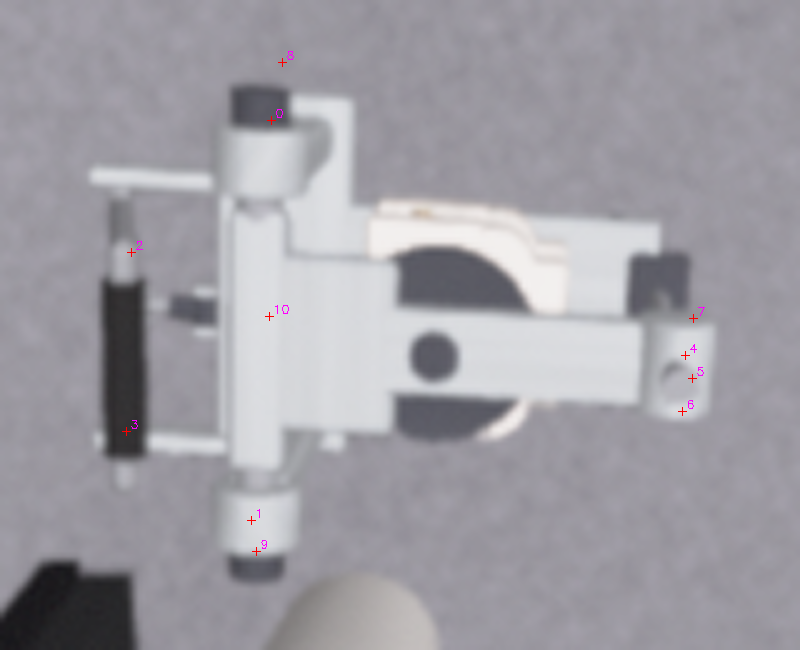

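```bash
python3 - <<'E'
from h import *
from scipy.optimize import least_squares
f=shot("wrist")
px=np.array([[125,280],[125,458],[680,322],[678,413],[262,88],[257,580]])/5-.5+[210,115]
P=np.array([[63,-23,144],[63,23,144],[-80,-13,110],[-80,13,110],[35,-69,108],[35,69,108]])/1000
r=least_squares(lambda p:(proj(f,A(*p,P))-px).ravel(),[.52,.067,-25]); print(r.x,r.fun.reshape(-1,2).round(1))
np.save("p.npy",r.x)
over(f,r.x,(210,115,370,245),5,"pics/o2.png")
E
```

```text
[  0.52787817   0.07143298 -23.29294985] [[-0.2  0.3]
 [ 0.2 -0.2]
 [ 0.5 -0.1]
 [-0.5  0.1]
 [ 0.   0.1]
 [ 0.1 -0.3]]
```

View pics/o2.png

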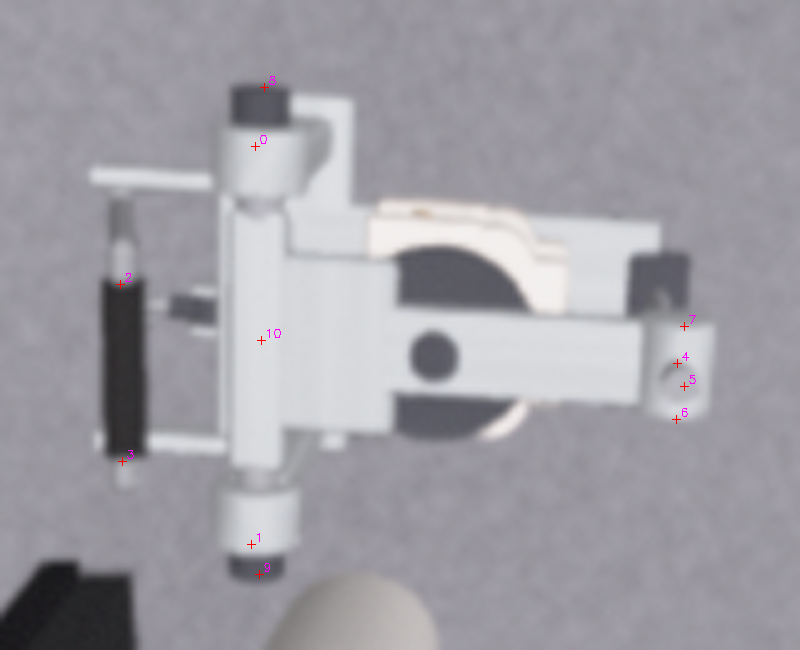

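The overlay fits to under a pixel: sleeve ends, housings and nose all line up. Now I'll push the kickstand.

```bash
python3 - <<'E'
from h import *
p=np.load("p.npy"); yaw=p[2]
W=lambda x,z,y=0:A(*p,[x/1e3,y/1e3,z/1e3])[0]
for o in (yaw,yaw+180):
    for q in ((30,220),(140,130),(-80,88),(35,200)): print(round(o),q,env.inverse_kinematics(W(*q),[180,0,o]))
env.gripper_to(0)
env.goto(W(30,230),[180,0,yaw])
env.move_straight(W(32,129))
s=[]
for x,z in ((60,130),(90,130),(115,128),(135,122)):
    print(x,env.move_straight(W(x,z),rate=.08,force_limit=10),env.read_state()["force"].round(1),env.read_state()["position"].round(3))
env.dwell(.6)
env.move_straight(W(60,230)); 
env.goto([0.47,0.05,0.40],[180,0,-110])
f=shot("wrist"); over(f,p,(210,115,370,245),5,"pics/o3.png")
print([(round(r["score"],2),np.round(r["xyz"],3)) for r in env.search_frame(f,"foot_bar")[:2]],env.read_state()["clock"])
E
```

```text
-23 (30, 220) [ 2.27439503e+01  1.56993080e+01 -9.25634051e+00  2.54444375e-14
 -6.50443515e+01  4.39630998e+01]
-23 (140, 130) [ 1.54869187e+01  2.91811971e+01 -1.83449857e+00  2.54444375e-14
 -5.89843043e+01  5.12201315e+01]
-23 (-80, 88) [ 3.28371386e+01  1.55986072e+01 -3.17505397e+01  2.54444375e-14
 -4.26508531e+01  3.38699115e+01]
-23 (35, 200) [ 2.23615861e+01  1.70281844e+01 -1.03964481e+01  2.54444375e-14
 -6.25753675e+01  4.43454640e+01]
157 (30, 220) [ 2.27439503e+01  1.56993080e+01 -9.25634051e+00 -2.54444375e-14
 -6.50443515e+01 -1.36036900e+02]
157 (140, 130) [ 1.54869187e+01  2.91811971e+01 -1.83449857e+00 -2.54444375e-14
 -5.89843043e+01 -1.28779869e+02]
157 (-80, 88) [ 3.28371386e+01  1.55986072e+01 -3.17505397e+01 -2.54444375e-14
 -4.26508531e+01 -1.46130088e+02]
157 (35, 200) [ 2.23615861e+01  1.70281844e+01 -1.03964481e+01 -2.54444375e-14
 -6.25753675e+01 -1.35654536e+02]
60 False [-0.5  0.8  0.9] [0.583 0.048 0.13 ]
90 False [-0.1 -0.1  0.3] [0.611 0.036 0.13 ]
115 False [-0.4 -0.  -0.2] [0.633 0.026 0.128]
135 False [ 0.1  1.1 -0.3] [0.652 0.018 0.121]
[(0.65, array([ 0.563, -0.167,  0.088])), (0.58, array([0.6  , 0.039, 0.078]))] 12.775
```

View pics/o3.png

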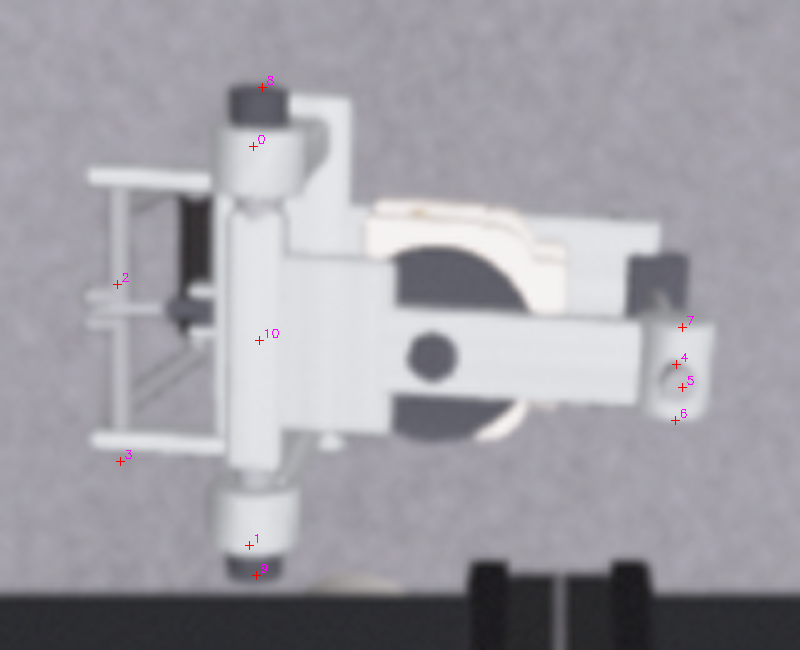

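The bar has moved behind and below the axle, with its sleeve at about (248,167) in the full image. The frame is unmoved. I'll compare that with the predicted pixel and, if it agrees, grasp the nose.

```bash
python3 - <<'E'
from h import *
p=np.load("p.npy"); yaw=p[2]
W=lambda x,z,y=0:A(*p,[x/1e3,y/1e3,z/1e3])[0]
f=shot("wrist"); print(proj(f,[W(72,12,-23),W(72,12,23),W(80,11,-23),W(80,11,23)]).round(1), "seen ends ~(249,154)..(247.5,182)")
env.gripper_to(.6)
env.goto(W(-80,190),[180,0,yaw])
print(env.move_straight(W(-80,89),rate=.1,force_limit=8))
env.gripper_to(0,25); s=env.read_state(); print(s["opening"],s["finger_force"],s["force"].round(1),s["clock"])
cv2.imwrite("pics/sc2.png",cv2.resize(shot("scene")["image"][140:240,270:410],None,fx=5,fy=5,interpolation=cv2.INTER_CUBIC))
E
```

```text
[[248.4 154.3]
 [248.4 181.9]
 [243.6 153.9]
 [243.6 181.5]] seen ends ~(249,154)..(247.5,182)
False
0.29668615410553434 24.99541481025517 [-0.1 -3.6  2.9] 16.9083
```

View pics/sc2.png

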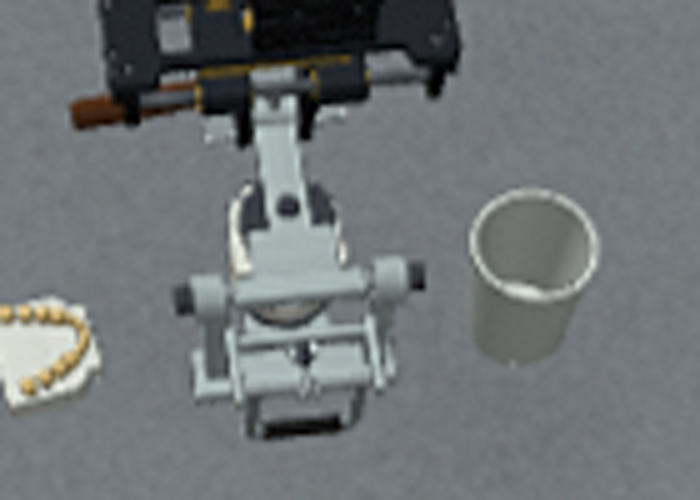

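The kickstand bar matches its home pixel, and the nose is held: the gripper reads 25.8 mm across the 26 mm head. Now I'll raise the frame.

```bash
python3 - <<'E'
from h import *
p=np.load("p.npy"); yaw=p[2]
W=lambda x,z,y=0:A(*p,[x/1e3,y/1e3,z/1e3])[0]
for t in np.linspace(0,1.571,12)[1:]:
    hit=env.move_straight(W(35-115*np.cos(t),89+115*np.sin(t)),rate=.06,force_limit=20)
    s=env.read_state(); print(round(t,2),hit,s["force"].round(1),round(s["finger_force"],1),round(s["opening"],3),round(s["clock"],1))
    if hit: break
env.dwell(.3)
cv2.imwrite("pics/sc3.png",cv2.resize(shot("scene")["image"][130:240,270:410],None,fx=5,fy=5,interpolation=cv2.INTER_CUBIC))
E
```

```text
0.14 False [-1.9 -2.2 -1.3] 25.0 0.298 17.4
0.29 False [-3.2 -1.2 -0.3] 25.0 0.297 17.8
0.43 False [-3.4 -0.3  0.5] 25.0 0.295 18.2
0.57 False [-2.9 -0.5  0.3] 25.0 0.296 18.7
0.71 False [-4.  -0.8  0.2] 25.0 0.297 19.1
0.86 False [-3.2 -0.8  1.1] 25.0 0.297 19.5
1.0 False [-3.7 -3.1  0.8] 25.0 0.297 19.9
1.14 False [-4.3 -2.6  2.1] 25.0 0.295 20.4
1.29 False [-4.7 -2.7  2.1] 25.0 0.296 20.8
1.43 False [-4.6 -3.1  2.6] 25.0 0.296 21.2
1.57 False [-2.7 -3.6  5.5] 25.0 0.296 21.6
```

View pics/sc3.png

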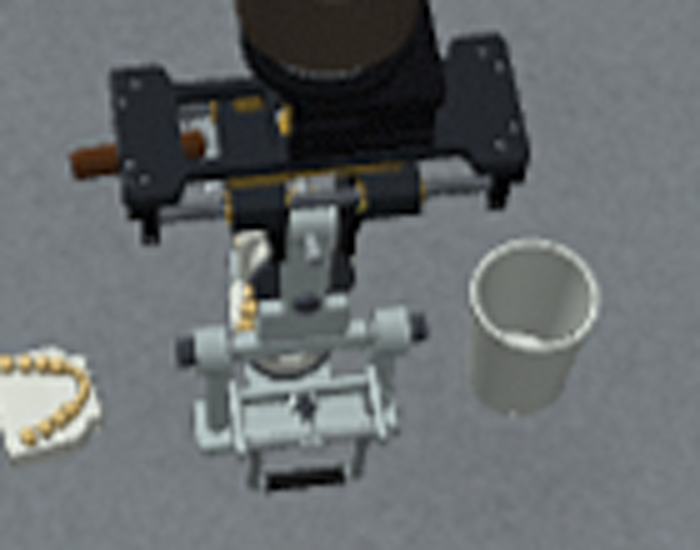

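The frame stands upright with the nose still between the pads, and the bar at about (305,478) is still down. The articulator has not moved and the tool forces are small, so I'll hand in.

```bash
python3 -c "
from workcell import env
print(env.close_job())"
```

```text
the job is handed in; nothing more can be done
None
```

The kickstand is snapped home, and the upper frame stands upright in the gripper at 25 N. I handed the job in at about 22 s; no verdict was returned, but the last pictures and force readings showed nothing wrong.

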